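# Two clicks of chocolates into the glass bowl

### The job

Two sweet dispensers stand on the windowsill. Turn the paddle knob of the one that has the glass bowl under its spout two clicks clockwise (seen from above), no more, so that two chocolate balls drop into the bowl, and let go with the knob resting in that click. Leave the bowl standing where it is and do not turn the other dispenser's knob.

Things in the scene. Friction and masses are not known exactly. Their poses are not given: they have to be found in the camera images.
- knob_a (a joint): knob of the dispenser over the glass bowl, rad: 0 at the start, grows clockwise seen from above, vertical axis. A sprung click every 40 degrees (0.698 rad): it resists with up to about 0.3 N m until half-way, then pulls itself into the next click and rests there. Two clicks are 1.396 rad. Each click brings one pocket over the spout and its ball falls
- knob_a_grip (a point): grip point of that knob, on its vertical axis, 176 mm above the sill; turns with the knob, z up. The paddle is an upright aluminium bar 64 mm long (along x), 14 mm thick (along y), its top 194 mm above the sill. Under it: a collar (40 mm across, top at 152 mm) on a clear turning disc (138 mm across, top at 146 mm)
- dispenser_a: the dispenser over the glass bowl, fixed to the sill: clear drum 144 mm across on a white 146 mm square floor plate 100 mm up, aluminium post at its -x side, white spout at its +x side; origin on the sill under the knob axis, z up
- bowl: clear glass bowl, 120 mm across the rim, 50 mm high, about 0.3 kg, standing loose on the sill under the spout of its dispenser; origin at the centre of its underside, z up
- choc_a1_center (a point): gold foil-wrapped chocolate ball, 24 mm across, 10 g; the point is its centre. At the start it lies in the drum of the dispenser over the bowl, in the pocket that reaches the spout at the first click
- choc_a2_center (a point): gold foil-wrapped chocolate ball, 24 mm across, 10 g; the point is its centre. At the start it lies in the drum of the dispenser over the bowl, in the pocket that reaches the spout at the second click
- knob_b (a joint): paddle knob of the other dispenser (alike in every way, with a white egg cup under its spout), in rad, 0 at the start; must not be turned
Things that resemble listed ones, but are neither listed nor needed, are in the scene too. Of the things like the bowl, leave any that is orange; of the rest the larger one is meant.

How it is judged (in metres and radians):
At the end, for the whole second after the job is handed in: The knob over the glass bowl rests at its second click (80 degrees, within 10 degrees), the first and second chocolate balls lie in the bowl, the bowl stands within 30 mm of where it was, and the other knob is within 10 degrees of its start (value of joint knob_a between 1.221 and 1.571 rad and velocity of joint knob_a between -0.1 and 0.1 rad/s and horizontal distance between each of choc_a1_center, choc_a2_center and bowl below 0.055 m and z of choc_a1_center in the frame of bowl between 0 and 0.05 m and z of choc_a2_center in the frame of bowl between 0 and 0.05 m and distance of bowl from where it was at the start of the episode below 0.03 m and angle between bowl's own z axis and vertical below 0.15 rad and value of joint knob_b between -0.17 and 0.17 rad); the robot touches nothing.
It fails at once if the knob over the bowl is turned on towards a third click (beyond 100 degrees) (value of joint knob_a above 1.745 rad).
It fails at once if the other dispenser's knob is turned half a click or more (value of joint knob_b above 0.35 rad).
It also fails if it takes over 35 s, if anything falls off the work surface, if the arm or the gripper's body presses on something with over 40 N, if the wrist force passes 120 N, or if a joint passes its speed limit or range.

### The arm

A 6-joint arm with a two-finger parallel gripper is mounted at the origin on the work surface. World frame = base frame: x ahead of the robot, y to its left, z up, the work surface at z = 0. Lengths are in m, angles in degrees, forces in N, time in s.
With the tool pointing down it reaches from about 0.4 to 0.925 m from the base axis. Payload 12.5 kg.
Tool frame: the origin (TCP) lies at the very end of the fingers, on their centre line; the grasp point (between the pads) lies 19 mm behind it; z points along the fingers, y is the direction in which the jaws open and shut (so a half turn about z gives the same grasp; the last joint's range is limited). The gripper opens to 95 mm and grips with 3 to 60 N. Pads are 20 mm wide; open, the fingers measure 119 mm over their backs; the gripper's body (75 mm by 180 mm) begins 59 mm behind the grasp point.
Start: joints at [66.486, 28.126, 89.318, -0, 62.55, -6.05], TCP at [0.188, 0.596, 0.215] pointing down, gripper open.
Joint ranges: [-177.58, 177.58], [-47.91, 125.51], [2.72, 160], [-65.01, 245.01], [3.68, 167.84], [-153.87, 153.87]. Speed limits (degrees/s): [127.2, 127.2, 159.86, 180, 180, 180].

### API

Orientations are given as a 3x3 rotation matrix whose columns are the frame's x, y, z axes.
In Python, from station import state, snapshot, camera_info, hand_in gives the robot as it stands.
- The arm moves only by the tool move_arm, never from a script. Its argument "steps" is text: rows parted by semicolons, each of 7 numbers parted by spaces: the shift along the tool's x, y, z in cm, then the turn, a rotation vector about the tool's x, y, z in rad, then the closure in counts, from 0 (fully open) to 255 (shut). A call has 1 to 20 rows; each row is the pose to reach, as a shift and turn from the pose measured when the call began, along the tool's axes at that moment; what a row does not reach only later rows make up. A row lasts 1/10 s, in which the tool goes at most 50 mm and 8.59 degrees, less where a joint would pass 70% of its speed; a pose out of reach is approached as far as the arm can. A call with a gripper value outside its range is refused whole. The fingers move at their own pace and stop on an object; the grip force is fixed at half the most. Time passes only in rows, so rows that repeat a pose let the fingers close. It gives the time, the measured TCP pose, the force and the opening at its end, in the units of the state.
- state(): the state, without advancing time (a new reading comes with each control period).
- snapshot(name): name is "scene" or "top" or "wrist"; returns the picture (384x512x3 uint8, red, green, blue); there is no depth.
- camera_info(name): a dict with "fov_y" (degrees; the focal length in pixels is half the picture's height over the tangent of half this angle, whatever the lens; pixels are square), "cx", "cy" (the principal point, pixels), "origin" and "attitude" of the camera in the world. Camera axes: x right, y down, z forward; pixel columns grow to the right and rows downward; lengths in m; the calibration is good to about 2 mm. A picture is of the moment at which its call begins: read the wrist's pose just before it. camera_info takes no time and is no camera call; for the wrist camera it gives the pose at the moment of the call.
- hand_in(): hands the job in, once; it reports no verdict.
The state is a dict: "time": time; "q": joint angles; "joint_velocities": joint speeds; "joint_efforts": joint torques, N m; "position": TCP position; "ee_rot": TCP orientation; "wrist_force": force on the tool from outside, world axes, zero at the start; "ft_torque": the same for the moment, N m; "finger_gap": finger opening in m.
Only numpy, scipy, OpenCV 4.12 (cv2) and the standard library are available. Lean on these libraries where they do the work, as an engineer would, in place of code of your own. Each camera call takes 0.05 s, during which the arm holds its last target.

## Working session

There is one attempt and no reset: what is moved stays moved. The work goes in short steps, Python scripts to look and compute and a tool call to move; the robot and the scene stay as the last step left them, time stands still between calls to the robot, and variables do not carry over. Pictures are saved under pics/ and viewed, and the job is handed in when it is done.

Besides the shell and the picture viewer there is one more tool, called after ">>>" as name(argument=value, ...), one argument or row to a line, values as JSON. move_arm: Moves the arm, as the interface text tells. Its arguments: {"type":"object","properties":{"steps":{"type":"string"}},"required":["steps"]}

```bash
mkdir -p pics; python3 - <<'E'
from station import *
import cv2
for n in ("scene","top","wrist"):
    i=camera_info(n); print(n,i)
    cv2.imwrite(f"pics/{n}0.png",cv2.cvtColor(snapshot(n),cv2.COLOR_RGB2BGR))
print(state())
E
```

```text
scene {'fov_y': 52.99104620439105, 'cx': 257.05428188074717, 'cy': 189.58231533182058, 'origin': array([ 1.16548735, -0.2498346 ,  0.64662427]), 'attitude': array([[ 0.42762596,  0.59752897, -0.67830316],
       [ 0.90391597, -0.27561307,  0.32706782],
       [ 0.00848328, -0.75299174, -0.65797528]])}
top {'fov_y': 47.56337511552043, 'cx': 249.27961408719034, 'cy': 189.33048605062658, 'origin': array([0.54512487, 0.03056011, 1.16212211]), 'attitude': array([[-0.02657947, -0.99727883,  0.06876384],
       [-0.99953094,  0.02546662, -0.01701007],
       [ 0.0152126 , -0.06918371, -0.99748794]])}
wrist {'fov_y': 67.6808403660192, 'cx': 259.10727027978277, 'cy': 192.0577130844538, 'origin': array([0.10950237, 0.62129091, 0.38442948]), 'attitude': array([[ 2.99343653e-01,  9.13745855e-01,  2.74703274e-01],
       [ 9.54145365e-01, -2.86671295e-01, -8.61753538e-02],
       [ 7.17093717e-06,  2.87902901e-01, -9.57659605e-01]])}
{'time': 0.15, 'q': array([ 6.64851245e+01,  2.81564789e+01,  8.93426622e+01, -9.82513579e-05,
        6.25512801e+01, -6.04906540e+00]), 'joint_velocities': array([-0.12049983, -0.1689356 , -0.1507711 , -0.00627492,  0.06642101,
       -0.08867554]), 'joint_efforts': array([ 1.46367805e-03, -6.12891054e+01, -2.58276236e+01,  6.92581362e-02,
        4.73290519e-02, -9.23240714e-05]), 'position': array([0.1874733 , 0.59602032, 0.21418977]), 'ee_rot': array([[-9.53896441e-01,  3.00135731e-01, -3.49720075e-04],
       [ 3.00135921e-01,  9.53896104e-01, -8.07544467e-04],
       [ 9.12236680e-05, -8.75277350e-04, -9.99999613e-01]]), 'wrist_force': array([0.19184129, 0.85106232, 0.42299564]), 'ft_torque': array([-0.01827548, -0.04239231,  0.00561765]), 'finger_gap': 0.0951476213697432}
```

View pics/scene0.png

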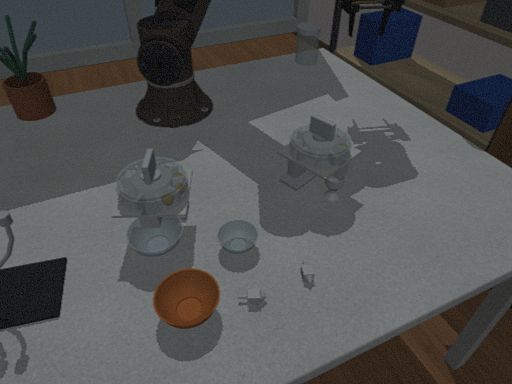

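View pics/top0.png

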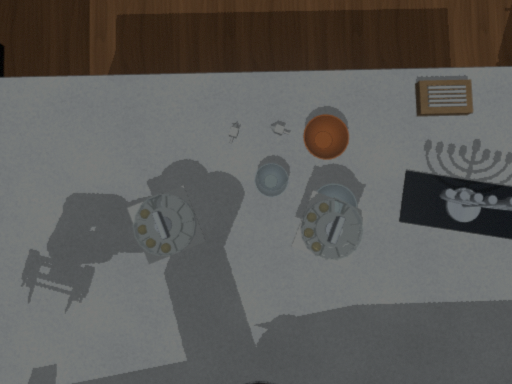

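View pics/wrist0.png

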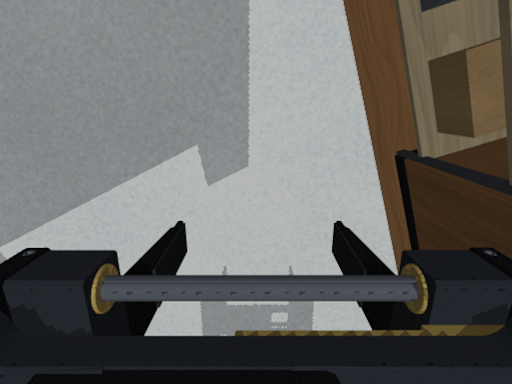

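Candidates: the dispensers are at scene (152,185)/top (333,225), with the glass bowl under its spout, and at scene (320,145)/top (165,225), with the egg cup. The bowls are large glass at scene (155,235), small glass at (238,238) and orange at (188,300). I choose the dispenser at scene (152,185)/top (333,225) and check it in a close crop.

```bash
python3 - <<'E'
import cv2,numpy as np
t=cv2.imread("pics/top0.png"); s=cv2.imread("pics/scene0.png")
a=cv2.resize(t[170:270,283:383],(600,600),interpolation=cv2.INTER_CUBIC)
b=cv2.resize(s[140:265,100:205],(504,600),interpolation=cv2.INTER_CUBIC)
a=np.clip(a*1.4,0,255);b=np.clip(b*1.4,0,255)
cv2.imwrite("pics/ca.png",a);cv2.imwrite("pics/cb.png",b)
E
```

```text
[ WARN:0@0.077] global loadsave.cpp:1063 imwrite_ Unsupported depth image for selected encoder is fallbacked to CV_8U.
```

View pics/ca.png

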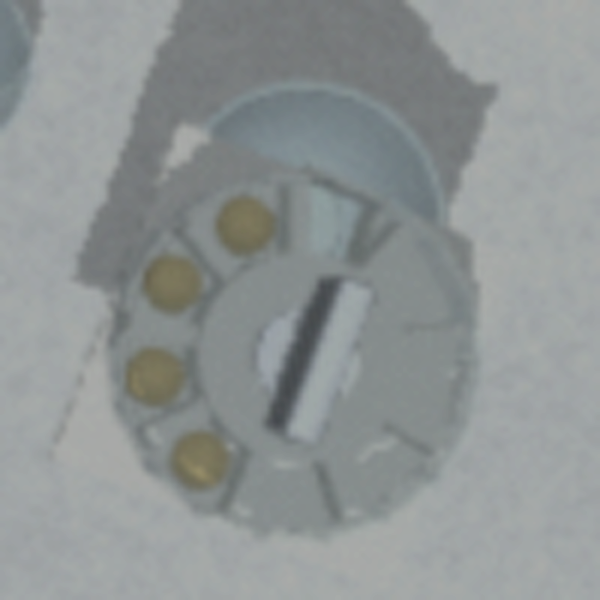

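View pics/cb.png

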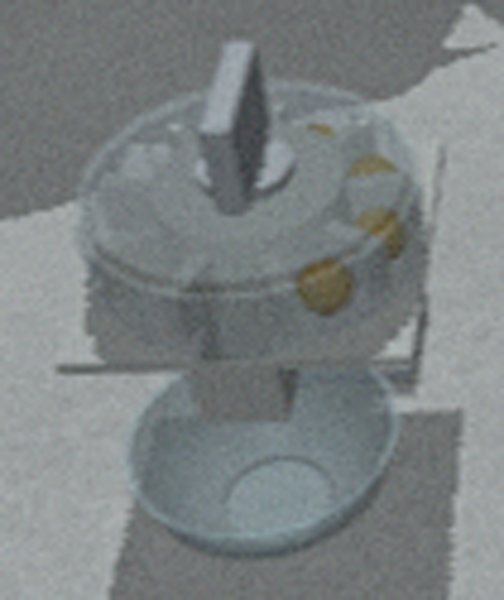

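The top crop shows a bright paddle top face with corners at about crop (345,280), (375,290), (315,442), (288,432), i.e. full-picture (338,225) at its centre. The spout points up in the picture, towards the larger glass bowl. The scene crop confirms that the bowl is under this spout, so the choice stands.

```bash
cat > h.py <<'E'
from station import *
import numpy as np,cv2
def ray(n,u,v,z,i=None):
    i=i or camera_info(n); f=192/np.tan(np.radians(i['fov_y']/2))
    d=np.array(i['attitude'])@np.array([(u-i['cx'])/f,(v-i['cy'])/f,1]); o=np.array(i['origin'])
    return o+d*(z-o[2])/d[2]
E
python3 - <<'E'
from h import *
P=[]
for c in [(345,280),(375,290),(315,442),(288,432)]:
    p=ray("top",283+c[0]/6-.4,170+c[1]/6-.4,.194);P.append(p);print(p.round(4))
P=np.array(P);print("c",P.mean(0)); d=(P[0]+P[1]-P[2]-P[3])/2;print(np.linalg.norm(d),np.degrees(np.arctan2(d[1],d[0])))
# scene: top face corners
P=[]
for c in [(228,42),(252,43),(224,135),(202,130)]:
    p=ray("scene",100+c[0]/4.8-.4,140+c[1]/4.8-.4,.194);P.append(p);print(p.round(4))
P=np.array(P);print("c",P.mean(0)); d=(P[2]+P[3]-P[0]-P[1])/2;print(np.linalg.norm(d),np.degrees(np.arctan2(d[1],d[0])))
s=state();R=s['ee_rot'];print(s['position'],R.round(3))
E
```

```text
[ 0.5466 -0.1864  0.194 ]
[ 0.5427 -0.1974  0.194 ]
[ 0.4873 -0.1728  0.194 ]
[ 0.4912 -0.163   0.194 ]
c [ 0.51695224 -0.17990584  0.194     ]
0.06036349155149192 -23.413651761922573
[ 0.4907 -0.1729  0.194 ]
[ 0.4956 -0.1639  0.194 ]
[ 0.5535 -0.1892  0.194 ]
[ 0.5466 -0.1964  0.194 ]
c [ 0.52161161 -0.18061264  0.194     ]
0.06186757856599101 -23.22355793526636
[0.1874733  0.59602032 0.21418977] [[-0.954  0.3   -0.   ]
 [ 0.3    0.954 -0.001]
 [ 0.    -0.001 -1.   ]]
```

>>> move_arm(
  steps="0 0 -5 0 0 0 0; -5 -4 -9 0 0 0 0; -32.6 -26 -9 0 0 0.1 0; -32.6 -26 -9 0 0 0.1 0; -32.6 -26 -9 0 0 0.1 0; -32.6 -26 -9 0 0 0.1 0; -32.6 -26 -9 0 0 0.1 0; -32.6 -26 -9 0 0 0.1 0; -32.6 -26 -9 0 0 0.1 0; -54.9 -64.1 -9 0 0 0.1 0; -54.9 -64.1 -9 0 0 0.1 0; -54.9 -64.1 -9 0 0 0.1 0; -54.9 -64.1 -9 0 0 0.1 0; -54.9 -64.1 -9 0 0 0.1 0; -54.9 -64.1 -9 0 0 0.1 0; -54.9 -64.1 -9 0 0 0.1 0; -54.9 -64.1 -9 0 0 0.1 0; -54.9 -64.1 -9 0 0 0.1 0; -54.9 -64.1 -9 0 0 0.1 0; -54.9 -64.1 -9 0 0 0.1 0",
)

```text
time: 2.15
position: [0.5188, -0.1818, 0.3039]
ee_rot: [[-0.918, 0.396, -0.001], [0.396, 0.918, -0.0], [0.001, -0.001, -1.0]]
wrist_force: [0.5, -0.2, -0.7]
finger_gap: 0.0951
```

```bash
python3 - <<'E'
from h import *
s=state();print(s['time'],s['q'].round(1),s['position'].round(4),s['wrist_force'].round(1));print(s['ee_rot'].round(4))
import json
i=camera_info("wrist");print(i);np.savez("w1.npz",**i)
cv2.imwrite("pics/w1.png",cv2.cvtColor(snapshot("wrist"),cv2.COLOR_RGB2BGR))
E
```

```text
2.15 [-26.2  17.3  92.7  -0.1  70.1 -92.8] [ 0.5188 -0.1818  0.3039] [ 0.5 -0.2 -0.7]
[[-9.181e-01  3.964e-01 -1.400e-03]
 [ 3.964e-01  9.181e-01 -3.000e-04]
 [ 1.200e-03 -8.000e-04 -1.000e+00]]
{'fov_y': 67.6808403660192, 'cx': 259.10727027978277, 'cy': 192.0577130844538, 'origin': array([ 0.4439664 , -0.14875361,  0.47431183]), 'attitude': array([[ 3.95639683e-01,  8.79808530e-01,  2.63450549e-01],
       [ 9.18405800e-01, -3.79065175e-01, -1.13315401e-01],
       [ 1.69071742e-04,  2.86786581e-01, -9.57994482e-01]])}
```

View pics/w1.png

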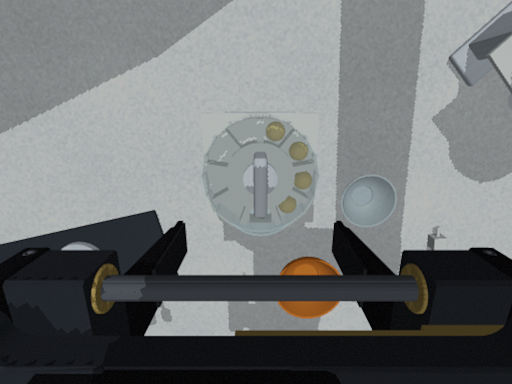

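```bash
python3 - <<'E'
import cv2
t=cv2.imread("pics/w1.png")
cv2.imwrite("pics/cw1.png",cv2.resize(t[140:230,215:305],(720,720),interpolation=cv2.INTER_CUBIC)[:600])
E
```

```text
(no output)
```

View pics/cw1.png

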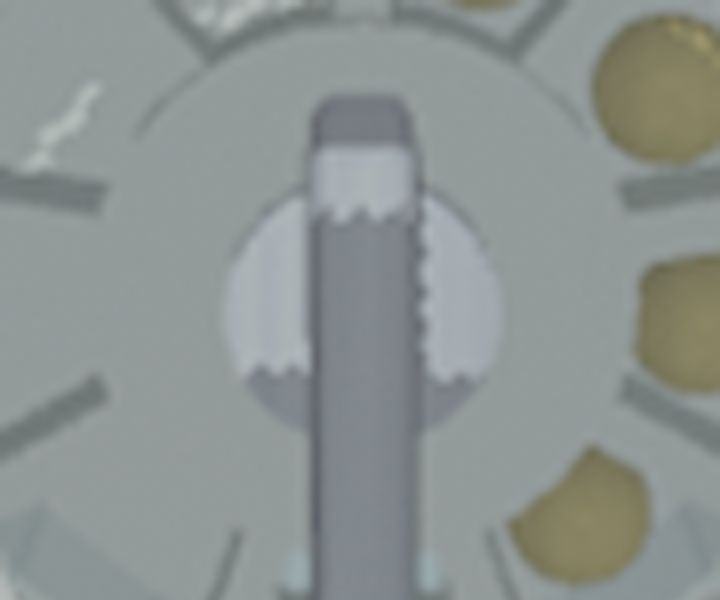

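The paddle's top face runs upright in the picture, from crop row 145 downward, with its centre line at crop column 365, i.e. full-picture column 260.2. The jaws are parallel to it.

```bash
python3 - <<'E'
from h import *
i=dict(np.load("w1.npz"))
a=ray("wrist",215+364/8-.4,140+145/8-.4,.194,i); b=ray("wrist",215+366/8-.4,140+590/8-.4,.194,i)
c=a+(b-a)/np.linalg.norm(b-a)*.032
print(a,b,np.linalg.norm(b-a),np.degrees(np.arctan2(*(b-a)[1::-1])),c)
s=state(); print(s['ee_rot'].T@(c-s['position']), s['position'])
E
```

```text
[ 0.48897496 -0.16702504  0.194     ] [ 0.54289819 -0.18990673  0.194     ] 0.05857717766320983 -22.99337034993595 [ 0.51843256 -0.17952503  0.194     ]
[0.00025875 0.00067985 0.11015325] [ 0.51854729 -0.18025042  0.3041532 ]
```

>>> move_arm(
  steps="0 0.1 4 0 0 0 0; 0 0.1 8 0 0 0 0; 0 0.1 11 0 0 0 0; 0 0.1 13 0 0 0 0; 0 0.1 14 0 0 0 0; 0 0.1 14 0 0 0 0; 0 0.1 14 0 0 0 0",
)

```text
time: 2.9
position: [0.5192, -0.1788, 0.1652]
ee_rot: [[-0.919, 0.394, -0.0], [0.394, 0.919, -0.001], [-0.0, -0.001, -1.0]]
wrist_force: [-0.4, -1.7, 1.0]
finger_gap: 0.0952
```

>>> move_arm(
  steps="0 0 0 0 0 0 120; 0 0 0 0 0 0 190; 0 0 0 0 0 0 255; 0 0 0 0 0 0 255; 0 0 0 0 0 0 255; 0 0 0 0 0 0 255; 0 0 0 0 0 0 255; 0 0 0 0 0 0 255; 0 0 0 0 0 0 255; 0 0 0 0 0 0 255",
)

```text
time: 3.9
position: [0.5192, -0.1788, 0.1652]
ee_rot: [[-0.919, 0.394, -0.0], [0.394, 0.919, -0.0], [0.0, -0.001, -1.0]]
wrist_force: [0.1, 0.4, 0.2]
finger_gap: 0.0207
```

>>> move_arm(
  steps="0 0 0 0 0 0 255; 0 0 0 0 0 0 255; 0 0 0 0 0 0 255; 0 0 0 0 0 0 255",
)

```text
time: 4.3
position: [0.5184, -0.1806, 0.1651]
ee_rot: [[-0.919, 0.394, -0.002], [0.394, 0.919, -0.003], [0.0, -0.003, -1.0]]
wrist_force: [-6.1, -13.5, -0.2]
finger_gap: 0.0137
```

>>> move_arm(
  steps="0 0 0 0 0 0.08 255; 0 0 0 0 0 0.16 255; 0 0 0 0 0 0.24 255; 0 0 0 0 0 0.32 255; 0 0 0 0 0 0.4 255; 0 0 0 0 0 0.48 255; 0 0 0 0 0 0.56 255; 0 0 0 0 0 0.64 255; 0 0 0 0 0 0.7 255; 0 0 0 0 0 0.7 255; 0 0 0 0 0 0.7 255; 0 0 0 0 0 0.7 255; 0 0 0 0 0 0.7 255; 0 0 0 0 0 0.7 255",
)

```text
time: 5.7
position: [0.5184, -0.1805, 0.1652]
ee_rot: [[-0.45, 0.893, -0.002], [0.893, 0.45, -0.003], [-0.002, -0.003, -1.0]]
wrist_force: [-1.4, 0.8, 1.4]
finger_gap: 0.0139
```

```bash
python3 - <<'E'
from h import *
s=state();print(s['time'],s['q'].round(1),s['position'].round(4),s['wrist_force'].round(1),s['ft_torque'].round(2),s['finger_gap']);R=s['ee_rot'];print(R.round(3),np.degrees(np.arctan2(R[1,1],R[0,1])))
im=cv2.cvtColor(snapshot("scene"),cv2.COLOR_RGB2BGR)
cv2.imwrite("pics/s2.png",cv2.resize(im[120:280,60:260],(750,600),interpolation=cv2.INTER_CUBIC))
E
```

```text
5.7 [-26.   25.3 103.3  -0.3  51.4 -52.6] [ 0.5184 -0.1805  0.1652] [-1.4  0.8  1.4] [ 0.27  0.12 -0.  ] 0.013899386955001283
[[-0.45   0.893 -0.002]
 [ 0.893  0.45  -0.003]
 [-0.002 -0.003 -1.   ]] 26.713714872343765
```

View pics/s2.png

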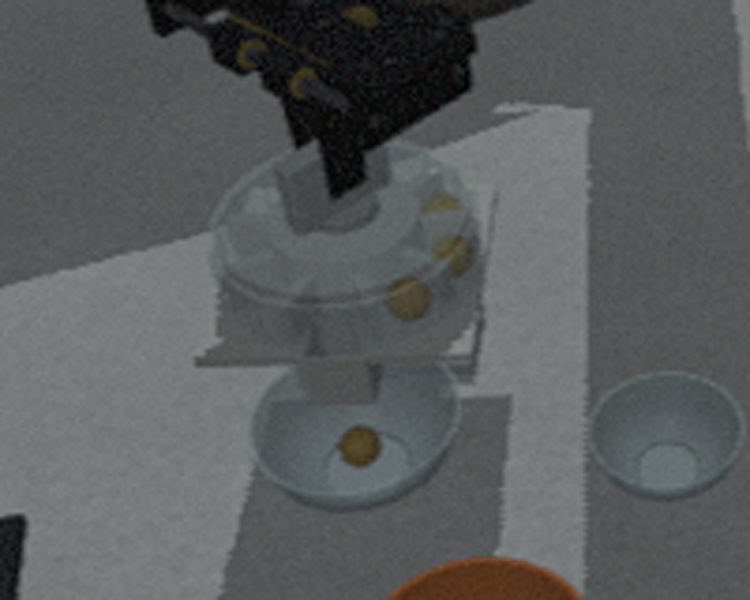

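One ball now lies in the glass bowl at crop (360,445), three are still in the drum, and the tool has turned exactly 40°. Next is the second click, stopping at the detent.

>>> move_arm(
  steps="0 0 0 0 0 0.08 255; 0 0 0 0 0 0.16 255; 0 0 0 0 0 0.24 255; 0 0 0 0 0 0.32 255; 0 0 0 0 0 0.4 255; 0 0 0 0 0 0.48 255; 0 0 0 0 0 0.56 255; 0 0 0 0 0 0.64 255; 0 0 0 0 0 0.69 255; 0 0 0 0 0 0.69 255; 0 0 0 0 0 0.69 255; 0 0 0 0 0 0.69 255; 0 0 0 0 0 0.69 255; 0 0 0 0 0 0.69 255",
)

```text
time: 7.15
position: [0.5186, -0.1806, 0.1652]
ee_rot: [[0.222, 0.975, -0.001], [0.975, -0.222, -0.003], [-0.003, -0.001, -1.0]]
wrist_force: [2.6, 1.8, -0.4]
finger_gap: 0.014
```

```bash
python3 - <<'E'
from h import *
s=state();print(s['time'],s['position'].round(4),s['wrist_force'].round(1),s['ft_torque'].round(2),s['finger_gap']);R=s['ee_rot'];print(np.degrees(np.arctan2(R[1,1],R[0,1])))
im=cv2.cvtColor(snapshot("scene"),cv2.COLOR_RGB2BGR)
cv2.imwrite("pics/s3.png",cv2.resize(im[120:280,60:260],(750,600),interpolation=cv2.INTER_CUBIC))
E
```

```text
7.15 [ 0.5186 -0.1806  0.1652] [ 2.6  1.8 -0.4] [ 0.12 -0.44 -0.06] 0.013966183159793392
-12.803793293700787
```

View pics/s3.png

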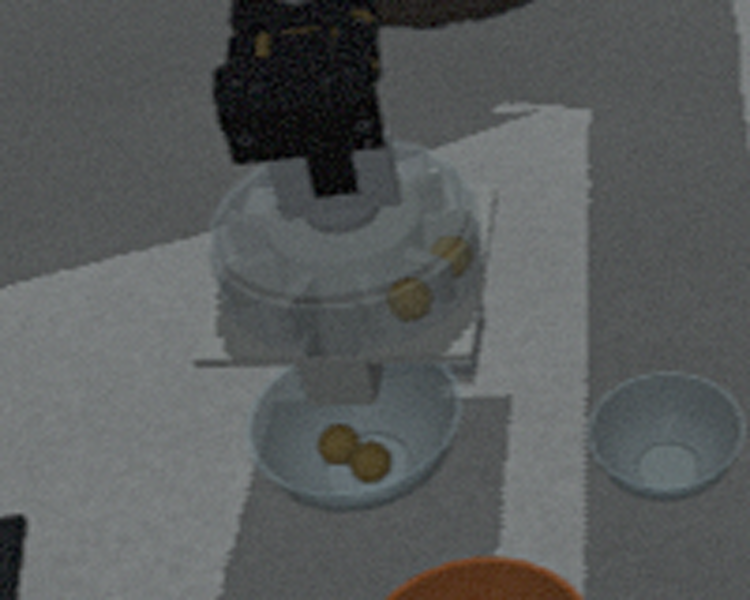

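Two balls are in the bowl, at crop (338,443) and (370,462), and two remain in the drum. The bowl has not moved. Now I open the gripper and rise.

>>> move_arm(
  steps="0 0 0 0 0 0 200; 0 0 0 0 0 0 120; 0 0 0 0 0 0 60; 0 0 0 0 0 0 0; 0 0 0 0 0 0 0; 0 0 0 0 0 0 0; 0 0 0 0 0 0 0; 0 0 0 0 0 0 0; 0 0 0 0 0 0 0; 0 0 0 0 0 0 0; 0 0 -2 0 0 0 0; 0 0 -5 0 0 0 0; 0 0 -9 0 0 0 0; 0 0 -13 0 0 0 0; 0 0 -13 0 0 0 0; 0 0 -13 0 0 0 0",
)

```text
time: 8.8
position: [0.5187, -0.1801, 0.2955]
ee_rot: [[0.222, 0.975, -0.0], [0.975, -0.222, -0.004], [-0.004, 0.001, -1.0]]
wrist_force: [-0.5, 0.1, -1.0]
finger_gap: 0.0953
```

```bash
python3 - <<'E'
from h import *
s=state();print(s['time'],s['position'].round(4),s['wrist_force'].round(1),s['finger_gap'])
im=cv2.cvtColor(snapshot("scene"),cv2.COLOR_RGB2BGR)
cv2.imwrite("pics/s4.png",cv2.resize(im[100:280,60:390],(800,436),interpolation=cv2.INTER_CUBIC))
cv2.imwrite("pics/w4.png",cv2.cvtColor(snapshot("wrist"),cv2.COLOR_RGB2BGR))
E
```

```text
8.8 [ 0.5187 -0.1801  0.2955] [-0.5  0.1 -1. ] 0.09525634319015501
```

View pics/s4.png

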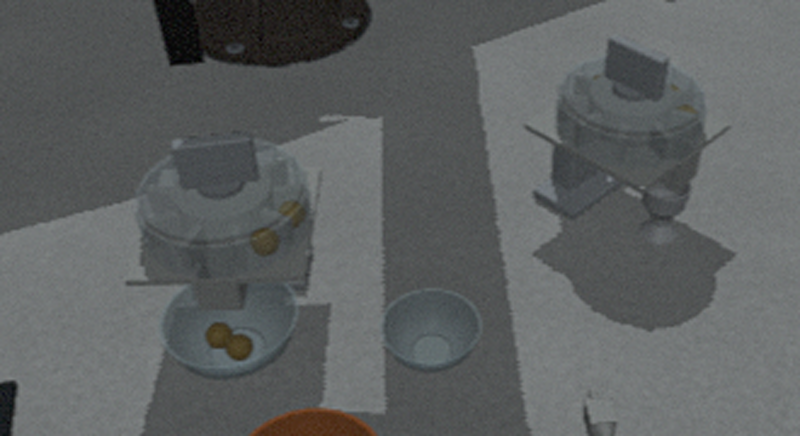

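View pics/w4.png

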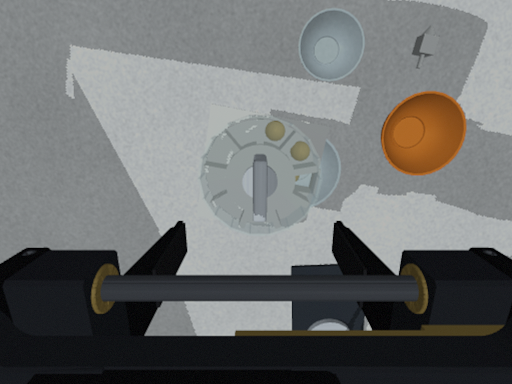

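The knob stays aligned with the tool: the wrist view shows the paddle upright at column 260, about 80° from its start. Both balls are in the bowl, at crop (219,335) and (240,347), the bowl is in place and the other dispenser is unchanged. The gripper is clear of everything.

```bash
python3 -c "
from station import *
print(hand_in())"
```

```text
the job is handed in; nothing more can be done
None
```

I turned the knob of the dispenser over the larger glass bowl two clicks clockwise, let go, and handed the job in; no verdict was reported.

- **Knob:** It was turned one click at a time, and the tool ended about 79.5° from its starting angle. After release, the wrist picture still showed the paddle lined up with the tool, so it stayed in the second click.
- **Balls and bowl:** One ball dropped at each click. The last pictures show both in the glass bowl and two left in the drum. The bowl shows no visible movement, though I judged that by eye.
- **Other dispenser:** I did not touch it, and its knob looks unchanged in the last picture.
- **Arm:** The gripper is open and about 10 cm above the paddle, with wrist force near zero. The clock stood at about 8.9 s.

The highest wrist force I read was about 15 N sideways, as the jaws closed on a paddle they were about 2 mm off-centre from. It was gone by the reading after the first turn. No check failed or disagreed with another.

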